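Sweep ceramic chips off a breaking plate into its catch tray

TASK

Push the empty catch tray home under the lip of the raised steel plate, square and flush against the plate's base, and leave it there. Then hold the scraper block and sweep all five ceramic chips off the plate into the tray, without touching the chips with the fingers, and stand the scraper upright on the worktop again, touching neither plate nor tray. Leave the slide box, petri dish and stopper alone.

Things in the scene. Friction and masses are not known exactly. Their poses are not given: they have to be found in the camera images.
- plate: Fixed raised plate: flat rimless steel deck 140 (its x) by 200 mm (its y), top 56 mm above the worktop. Origin on the worktop under the deck's centre, z up. Its -y end (robot's right, yaw within 0.25 rad) is the lip: the deck, 6 mm thick, ends at y -100 mm and overhangs the grey base, whose end face is at y -78 mm. Chip centres start within y -70 to +25, x -40 to +40 mm.
- plate_lip (a point): Middle of the upper edge of the plate's lip, at (0, -100, 56) mm in the plate's frame.
- tray: Loose open grey plastic tray, 170 (its x) by 110 (its y) by 36 mm high, walls and floor 4 mm, starting empty, 37 to 62 mm off the base's end face and slightly askew. Origin: centre of its underside, z up; its +y wall faces the plate. When home its rim is under the lip (14 mm below it), its centre at about y -133 mm in the plate's frame, axes parallel.
- scraper: Loose white scraper block on the worktop at the robot's left: body 130 (its x) by 36 (its y) by 30 mm high with black rubber sole; on it an upright grip rib 90 (x) by 22 mm (y), top 78 mm above the sole. About 0.25 kg. Origin: centre of its underside, z up. Hold it by the rib, closing along its y.
- chip_1: A piece of broken white ceramic, a flat pentagon 9 mm thick and about 26 mm across, lying on the plate's deck; one of five to sweep. Origin: centre of its underside, z up.
- chip_2: A piece of broken white ceramic, a flat square 9 mm thick and about 26 mm across, lying on the plate's deck; one of five to sweep. Origin: centre of its underside, z up.
- chip_3: A piece of broken white ceramic, a flat hexagon 9 mm thick and about 26 mm across, lying on the plate's deck; one of five to sweep. Origin: centre of its underside, z up.
- chip_4: A piece of broken white ceramic, a flat pentagon 9 mm thick and about 26 mm across, lying on the plate's deck; one of five to sweep. Origin: centre of its underside, z up.
- chip_5: A piece of broken white ceramic, a flat square 9 mm thick and about 26 mm across, lying on the plate's deck; one of five to sweep. Origin: centre of its underside, z up.
- slide_box: White cardboard slide box, 53 x 77 x 22 mm, beyond the plate: a bystander, to be left alone. Origin: centre of its underside.
- petri_dish: Covered petri dish, 93 mm across, 16 mm high, beyond the plate: a bystander. Origin: centre of its underside.
- stopper: Black rubber stopper, 40 mm across, 24 mm high, right of the tray, nearer the robot: a bystander. Origin: centre of its underside.
Mind the look-alikes: they are no part of the job. Leave any blue or green look-alike of the scraper alone.

How it is judged (in metres and radians):
On the way, in this order (a step that is already met when the one before it is completed fails the run):
1. the tray is pushed home against the plate's base, under the lip (y of tray in the frame of plate above -0.14 m and angle between the y axis of tray and the y axis of plate, either way round below 0.06 rad and x of tray in the frame of plate between -0.035 and 0.035 m and height (world z) of tray below 0.004 m), for 0.2 s.
2. all five chips are in the tray (x of chip_1 in the frame of tray between -0.083 and 0.083 m and y of chip_1 in the frame of tray between -0.053 and 0.053 m and z of each of chip_1, chip_2, chip_3, chip_4, chip_5 in the frame of tray below 0.034 m and x of chip_2 in the frame of tray between -0.083 and 0.083 m and y of chip_2 in the frame of tray between -0.053 and 0.053 m and x of chip_3 in the frame of tray between -0.083 and 0.083 m and y of chip_3 in the frame of tray between -0.053 and 0.053 m and x of chip_4 in the frame of tray between -0.083 and 0.083 m and y of chip_4 in the frame of tray between -0.053 and 0.053 m and x of chip_5 in the frame of tray between -0.083 and 0.083 m and y of chip_5 in the frame of tray between -0.053 and 0.053 m), for 0.2 s.
At the end, for the whole second after the job is handed in: Tray flat on the worktop against the plate's base (gap under 7 mm, square within 0.06 rad, off-centre under 35 mm); all five chips inside it below the rim; scraper upright (within 0.1 rad) on the worktop, touching neither plate nor tray; all at rest (all of step 1 and all of step 2 and height (world z) of scraper below 0.006 m and angle between scraper's own z axis and vertical below 0.1 rad and contact force between scraper and tray below 0.1 N and contact force between scraper and plate below 0.1 N and linear speed of each of scraper, tray below 0.02 m/s and linear speed of each of chip_1, chip_2, chip_3, chip_4, chip_5 below 0.03 m/s).
It fails at once if a chip is touched by the fingers (over 0.5 N) (contact force between the fingers and chip_1 above 0.5 N or contact force between the fingers and chip_2 above 0.5 N or contact force between the fingers and chip_3 above 0.5 N or contact force between the fingers and chip_4 above 0.5 N or contact force between the fingers and chip_5 above 0.5 N).
It fails at once if the slide box, petri dish or stopper is moved by more than 25 mm (distance of any of slide_box, petri_dish, stopper from where it was at the start of the episode above 0.025 m).
It also fails if it takes over 64 s, if anything falls off the work surface, if the arm or the gripper's body presses on something with over 40 N, if the wrist force passes 120 N, or if a joint passes its speed limit or range.

ROBOT

A 6-joint arm with a two-finger parallel gripper is mounted at the origin on a cart in front of the work surface, level with it; the furniture and walls round the work are solid. World frame = base frame: x ahead of the robot, y to its left, z up, the work surface at z = 0. Lengths are in mm, angles in rad, forces in N, time in s.
With the tool pointing down it reaches from about 300 to 775 mm from the base axis. Payload 14.6 kg.
Tool frame: the origin (TCP) lies on the centre line of the jaws, within the pads' length; the fingertips stand 19 mm ahead of it and the grasp point (between the pads) is the TCP (bot.tip_reach is the distance from the TCP to the fingertips, in mm); y points along the fingers, x is the direction in which the jaws open and shut, and the axes are right-handed (so a half turn about y gives the same grasp; the last joint's range is limited). The gripper opens to 85 mm and grips with 20 to 120 N. Pads are 22 mm wide; open, the fingers measure 114 mm over their backs; the gripper's body (76 mm by 85 mm) begins 54 mm behind the grasp point. The pads swing forward as they close: fully open they stand 13 mm farther back than shut.
Start: joints at [1.132, 0.3, 1.521, -0, 1.321, -0.067], TCP at [199.808, 512.412, 250.281] pointing down, gripper open.
Joint ranges: [-3.03, 3.03], [-0.79, 2.21], [0.23, 2.52], [-1.04, 4.18], [0, 3.07], [-2.55, 2.55]. Speed limits (rad/s): [2.22, 2.22, 2.57, 3.14, 3.14, 3.14].

INTERFACE

Orientations are given as a unit quaternion [w, x, y, z].
In Python, from rig import bot gives the robot as it stands. Calls block until the motion is done:
- bot.move_to(position, orientation): joint-space move of the TCP to a pose.
- bot.servo_line(position, attitude=None, speed=150, until_force=None): straight line of the TCP; attitude=None keeps the orientation; speed is the mean speed in mm/s. With until_force (N) it stops when the force on the tool has changed by that much, and returns True; else False.
- bot.move_joints(angles): joint-space move.
- bot.move_gripper(opening, grip_force=None): finger opening in mm; grip_force is the grip in N (None keeps the last); returns when the fingers have stopped.
- bot.dwell(seconds).
- bot.ik(position, orientation): joint angles nearest the present ones, or None.
- bot.read_state(): the state.
- bot.read_camera(name): name is "scene" or "top" or "wrist"; returns a dict with "image" (480x640x3 uint8, blue, green, red), "depth" (480x640 float32, mm along the optical axis (not along the pixel's ray), 0 where there is no reading), "fovy" (degrees; the focal length in pixels is half the picture's height over the tangent of half this angle, whatever the lens; pixels are square), "cx", "cy" (the principal point, pixels), "eye" and "attitude" of the camera in the world; the wrist camera has in their place "mount" (4x4, takes a point from camera to tool coordinates, whose origin is the TCP and whose axes are the tool frame's). Camera axes: x right, y down, z forward; pixel columns grow to the right and rows downward; lengths in mm; the calibration is good to about 2 mm. A picture is of the moment at which its call begins: read the wrist's pose just before it.
A pose or a line that the arm cannot do raises bot.MotionError and nothing moves.
- bot.finish_job(): hands the job in, once; it reports no verdict.
The state is a dict: "clock": time; "joint_positions": joint angles; "qvel": joint speeds; "effort": joint torques, N m; "ee_pos": TCP position; "tool_rot": TCP orientation; "ft_force": force on the tool from outside, world axes, zero at the start; "moment": the same for the moment, N m; "grip_width": finger opening in mm.
Only numpy, scipy, OpenCV 4.12 (cv2) and the standard library are available. Lean on these libraries where they do the work, as an engineer would, in place of code of your own. Each camera call takes 0.05 s, during which the arm holds its last target. There are 200 camera calls.

## Working session

There is one attempt and no reset: what is moved stays moved. The work goes in short steps, each a Python script; the robot and the scene stay as the last script left them, time stands still between calls to the robot, and variables do not carry over. Pictures are saved under pics/ and viewed, about 8 in all and at most 12, crops included, and the job is handed in when it is done.

```bash
ls; mkdir -p pics
cat > h.py <<'E'
import numpy as np, cv2
from rig import bot
from scipy.spatial.transform import Rotation as R
def rot(q): return R.from_quat([q[1],q[2],q[3],q[0]]).as_matrix()
def cam(name):
    s=bot.read_state(); c=bot.read_camera(name)
    if 'mount' in c:
        M=np.array(c['mount']); T=np.eye(4); T[:3,:3]=rot(s['tool_rot']); T[:3,3]=s['ee_pos']
        W=T@M; c['R']=W[:3,:3]; c['e']=W[:3,3]
    else:
        a=np.array(c['attitude']); c['R']=rot(a) if a.size==4 else a; c['e']=np.array(c['eye'])
    c['f']=240/np.tan(np.radians(c['fovy'])/2)
    return c
def cloud(c):
    v,u=np.mgrid[:480,:640]; d=c['depth']
    P=np.stack([(u-c['cx'])/c['f']*d,(v-c['cy'])/c['f']*d,d],-1)
    return P@c['R'].T+c['e']
def ray(c,u,v,z):
    d=c['R']@np.array([(u-c['cx'])/c['f'],(v-c['cy'])/c['f'],1]); return c['e']+d*(z-c['e'][2])/d[2]
E
python3 - <<'E'
from h import *
s=bot.read_state();print(s['clock'],s['tool_rot'],s['ft_force'],s['grip_width'])
for n in('top','scene'):
    c=cam(n);print(n,c['e'],c['R'].round(3).tolist(),c['fovy'],c['cx'],c['cy'])
    cv2.imwrite(f'pics/{n}.png',c['image']); np.savez(f'{n}.npz',**{k:v for k,v in c.items() })
E
```

```text
pics
0.0 [-0.58358211  0.5840056   0.39862176 -0.39933704] [ 0.1328783  -0.01555016 -0.78736973] 85.46953805727706
top [  77.65959813  329.42544375 2006.46707775] [[-0.279, -0.927, 0.25], [-0.96, 0.267, -0.079], [0.006, -0.262, -0.965]] 51.2049220475639 319.9607732028874 238.86691740178912
scene [ -171.07227943 -1094.83333537   758.55258769] [[0.866, -0.212, 0.453], [-0.5, -0.372, 0.782], [0.002, -0.904, -0.428]] 50.50256440350915 320.7124737006526 235.47530766649945
```

View pics/top.png

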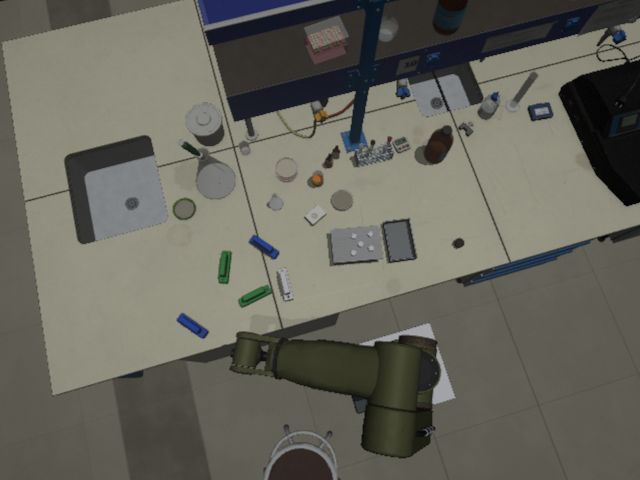

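View pics/scene.png

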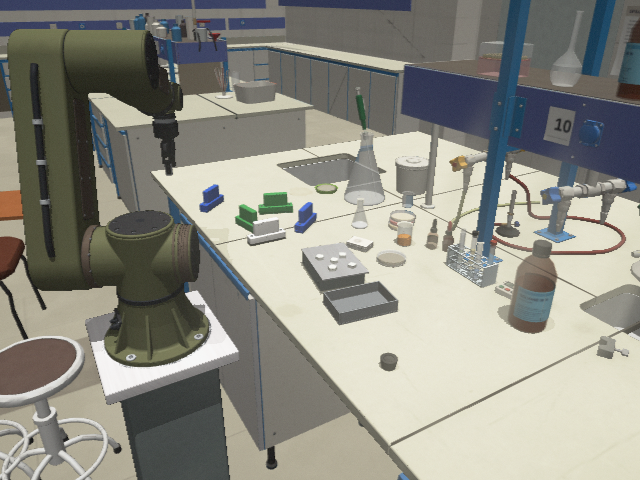

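The top view shows the plate at (355,245) with five chips, the tray at (399,241), the white scraper at (286,284) and the stopper at (458,243). The scene view agrees. Next I'll take rough positions from depth.

Run:
```python
from h import *
for n in('top','scene'):
    c=dict(np.load(n+'.npz'));P=cloud(c);z=P[...,2]
    for nm,b,zs in (('top',(328,384,225,266),(40,75)),('traytop',(380,420,215,266),(20,50)),('scr',(274,296,264,305),(20,90)),('stop',(450,467,234,252),(14,40))) if n=='top' else (('top',(296,370,240,290),(45,75)),('tray',(318,402,280,322),(20,44)),('scr',(243,290,214,246),(20,90)),('stop',(376,402,350,372),(14,40))):
        u0,u1,v0,v1=b;Q=P[v0:v1,u0:u1].reshape(-1,3);Q=Q[(Q[:,2]>zs[0])&(Q[:,2]<zs[1])]
        r=cv2.minAreaRect(Q[:,:2].astype(np.float32));print(n,nm,len(Q),np.round(r[0],1),np.round(r[1],1),round(r[2],1),'z med/max',np.median(Q[:,2]).round(1),Q[:,2].max().round(1))
    Q=P[(c['depth']>0)&(P[...,0]>150)&(P[...,0]<900)&(abs(P[...,1]-100)<600)&(z>110)]
    H,_,_=np.histogram2d(Q[:,0],Q[:,1],bins=[np.arange(150,901,75),np.arange(-500,701,100)]);print(H.astype(int))
```

```text
top top 1672 [524.9  36.9] [201.1 144.3] 80.1 z med/max 55.9 74.0
top traytop 233 [ 501.2 -126.3] [147.7 172.7] 80.6 z med/max 32.4 49.9
top scr 284 [451.6 356. ] [ 35.8 129.2] 88.6 z med/max 37.2 89.1
top stop 69 [ 420.5 -381.8] [35.8 51.8] 1.6 z med/max 23.8 36.7
[[  0   0   0   0   0   0   0  70 439 729 505   0]
 [  0   0   0   0   0   0   0   0   0 108 134   0]
 [  0   0   0   0   0   0   0   0   0   0   0   0]
 [  0   0   0   0   0   0   0   0   0   0   0   0]
 [  0   0   0   0   0   0   0   0   0   0   0   0]
 [  0   0   0   0   0   0   0   0   0   0   0   0]
 [  0   0   0   0   0   0   0   0   0   0   0   0]
 [  0   0   0   0   0   0   0   0   0   0   0   0]
 [192 164   0   0   0   0   0   1   0   0   0   0]
 [ 58 106  17  42   3   0   0   0   0   0   0   0]]
scene top 1629 [522.9  31. ] [208.2 142.6] 78.9 z med/max 55.6 68.6
scene tray 961 [ 501.7 -116.7] [182.1 172.6] 81.5 z med/max 28.7 41.1
scene scr 704 [463.3 398.9] [172.3 128.2] 73.5 z med/max 45.4 80.3
scene stop 199 [ 417.9 -381.8] [37.9 37.9] 36.1 z med/max 22.3 27.4
[[   0    0    0    0    0    0    0  111  274  956  117    0]
 [   0    0    0    0    0    0    0    0    0  179   18    0]
 [   0    0    0    0    0    0    0    0    0    0    0    0]
 [   0    0    0    0    0    0    0    0    0    0    0    0]
 [   0    0    0    0    0    0    0    0    0    0    0    0]
 [   0    0    0    0    0    0    0    0    0    0    0    0]
 [   0    0    0    0    0    0    0    0    0    0    0    0]
 [   0    0    0    0    0    0    0    0    0    0    0    0]
 [1368   85    0    0    0    0    0    0    0    0    0    0]
 [ 257    0   65  101    3    0    0    0    0    0    0    0]]
```

```bash
cat >> h.py <<'E'
def Q(yaw):
    x=np.array([np.cos(yaw),np.sin(yaw),0]);y=np.array([0,0,-1.]);q=R.from_matrix(np.c_[x,y,np.cross(x,y)]).as_quat()
    return [q[3],q[0],q[1],q[2]]
E
python3 - <<'E'
from h import *
c=bot.read_camera('wrist');print(np.round(c['mount'],2).tolist(),c['fovy'],c['cx'],c['cy'])
for p,y in (((452,356,330),np.pi/2),((452,356,330),-np.pi/2),((452,356,60),np.pi/2),((452,356,60),-np.pi/2),((505,-30,330),-.17),((505,-30,330),-.17+np.pi),((485,-205,15),-.17),((485,-205,15),np.pi-.17),((535,110,120),np.pi/2-.17),((535,110,120),-np.pi/2-.17),((505,-65,120),np.pi/2-.17),((505,-65,120),-np.pi/2-.17)):
    k=bot.ik(list(map(float,p)),Q(y));print(p,round(y,2),None if k is None else np.round(k,2))
E
```

```text
[[1.0, 0.0, 0.0, 0.09], [0.0, -0.26, 0.96, -124.08], [0.0, -0.96, -0.26, 67.53], [0.0, 0.0, 0.0, 1.0]] 70.50387980279692 323.88996340597913 240.13607876928032
(452, 356, 330) 1.57 [ 0.6   0.31  1.32 -0.    1.51 -0.97]
(452, 356, 330) -1.57 [ 0.6   0.31  1.32 -0.    1.51  2.17]
(452, 356, 60) 1.57 [ 0.6   0.58  1.61 -0.    0.96 -0.97]
(452, 356, 60) -1.57 [ 0.6   0.58  1.61 -0.    0.96  2.17]
(505, -30, 330) -0.17 [-0.13  0.15  1.52 -0.    1.47  0.04]
(505, -30, 330) 2.97 None
(485, -205, 15) -0.17 [-0.47  0.57  1.76 -0.    0.81 -0.3 ]
(485, -205, 15) 2.97 None
(535, 110, 120) 1.4 [ 0.14  0.43  1.66 -0.    1.04 -1.27]
(535, 110, 120) -1.74 [ 0.14  0.43  1.66 -0.    1.04  1.88]
(505, -65, 120) 1.4 [-0.2   0.36  1.77 -0.    1.01 -1.6 ]
(505, -65, 120) -1.74 [-0.2   0.36  1.77 -0.    1.01  1.54]
```

Run:
```python
from h import *
def look(n,p,y):
    bot.move_to(p,Q(y)); c=cam('wrist'); cv2.imwrite(f'pics/{n}.png',c['image']); np.savez(n+'.npz',**c); print(n,bot.read_state()['clock'],bot.read_state()['ee_pos'])
look('w_scr',[420.,340.,330.],np.pi/2)
look('w_plate',[490.,-40.,400.],-.17)
a,b=cv2.imread('pics/w_scr.png'),cv2.imread('pics/w_plate.png')
cv2.imwrite('pics/both.png',cv2.resize(np.vstack([a,b]),(400,600),interpolation=cv2.INTER_AREA))
```

```text
w_scr 1.3167 [419.32864585 340.72205967 329.5814546 ]
w_plate 2.825 [490.10676101 -39.12986941 399.74755789]
```

View pics/w_plate.png

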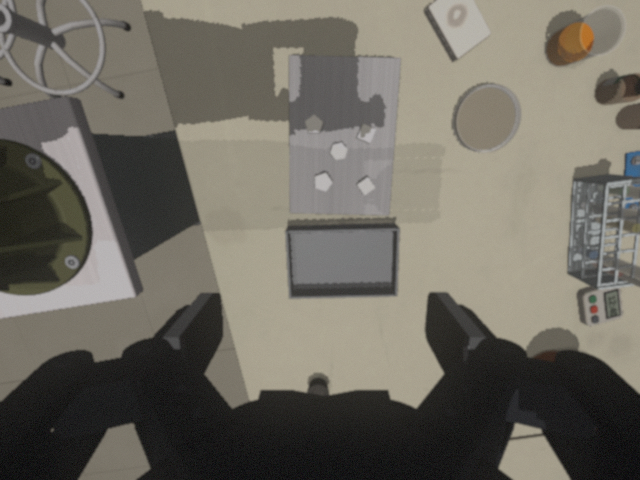

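View pics/w_scr.png

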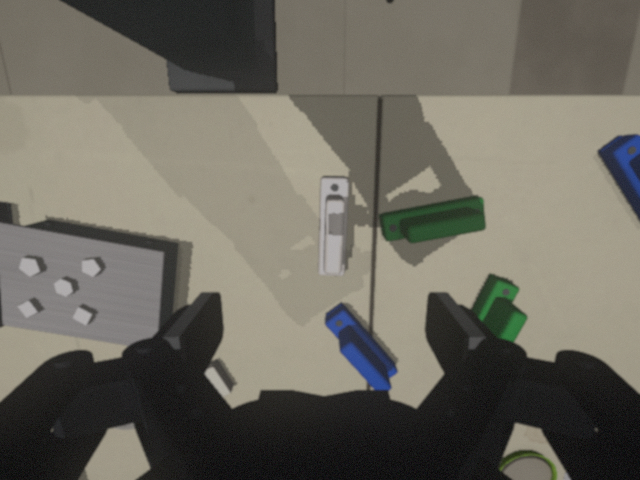

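w_plate shows the plate at u 289–400, v 55–215 with chips from (315,123) to (366,186), and the tray at u 286–398, v 222–298. The w_scr view has the white scraper at (334,226), with a green look-alike close on its right at (432,218). I'll measure from the depth.

```bash
cat > m.py <<'E'
from h import *
def rect(Qp):
    r=cv2.minAreaRect(Qp[:,:2].astype(np.float32));return np.round(r[0],1),np.round(r[1],1),round(r[2],1)
def blobs(P,m,b,zs,minn=40):
    k=np.zeros(m.shape,np.uint8);k[b[2]:b[3],b[0]:b[1]]=1
    k=(k>0)&(P[...,2]>zs[0])&(P[...,2]<zs[1])&m
    n,l=cv2.connectedComponents(k.astype(np.uint8))
    return [P[l==i] for i in range(1,n) if (l==i).sum()>=minn]
E
python3 - <<'E'
from m import *
c=dict(np.load('w_plate.npz'));P=cloud(c);ok=c['depth']>0
for nm,b,zs in (('deck',(270,420,40,220),(48,59)),('chips',(285,405,50,216),(60.5,72)),('tray',(275,410,210,305),(30,42)),('trayfloor',(300,385,240,285),(-3,12))):
    for q in blobs(P,ok,b,zs): print(nm,len(q),*rect(q),np.median(q[:,2]).round(1))
c=dict(np.load('w_scr.npz'));P=cloud(c);ok=c['depth']>0
for nm,b,zs in (('body',(305,365,160,290),(22,90)),('rib',(305,365,160,290),(65,90)),('table',(280,300,200,230),(-9,9))):
    for q in blobs(P,ok,b,zs): print(nm,len(q),*rect(q),np.median(q[:,2]).round(1))
# two-view check of rib top: colour-free ray from scene depth
c=dict(np.load('top.npz'));P=cloud(c)
for q in blobs(P,c['depth']>0,(274,296,264,305),(65,90),8): print('top rib',len(q),*rect(q),np.median(q[:,2]).round(1))
E
```

```text
deck 15449 [524.7  32.7] [200.3 140. ] 79.2 56.6
chips 242 [491.9  57.6] [21.7 21.7] 80.2 65.5
chips 234 [556.1  35.3] [19.  18.8] 57.4 65.6
chips 227 [517.1  19.1] [22.7 20.7] 4.8 65.6
chips 249 [491.  -17.4] [24.2 23.7] 10.7 65.3
chips 197 [546.5 -31.5] [18.2 18.3] 26.1 65.5
tray 1184 [ 499.  -146.8] [110.6 170.1] 81.8 35.7
trayfloor 3807 [ 499.9 -154.7] [ 76.2 138.1] 80.5 4.4
body 2724 [452.2 351.9] [ 36.  129.2] 88.4 74.3
rib 1432 [452.7 351.9] [22.  90.5] 88.2 78.0
table 598 [439.9 294.3] [26.2 40.8] 89.1 0.3
top rib 126 [451.3 355.9] [21.5 90.7] 88.2 77.2
```

```bash
cat >> m.py <<'E'
YAW=np.radians(-10.8);PC=np.array([524.7,32.7])
def pl(x,y,z):
    c,s=np.cos(YAW),np.sin(YAW);return [float(PC[0]+c*x-s*y),float(PC[1]+s*x+c*y),float(z)]
def inv(p):
    c,s=np.cos(YAW),np.sin(YAW);d=np.array(p[:2])-PC;return np.round([c*d[0]+s*d[1],-s*d[0]+c*d[1]],1)
E
python3 - <<'E'
from m import *
q=Q(YAW)
bot.move_to(pl(8,-275,100),q)
print(bot.servo_line(pl(8,-275,26),speed=100,until_force=15),bot.read_state()['ee_pos'])
print(bot.servo_line(pl(8,-225,26),speed=80,until_force=20),inv(bot.read_state()['ee_pos']))
h=bot.servo_line(pl(8,-188,26),speed=35,until_force=15)
s=bot.read_state();print(h,inv(s['ee_pos']),s['ft_force'],s['clock'])
bot.dwell(.3);print(bot.read_state()['ft_force'])
bot.servo_line(pl(8,-230,26),speed=100)
bot.servo_line(pl(8,-235,250),speed=250)
c=cam('wrist');cv2.imwrite('pics/push.png',c['image']);np.savez('push.npz',**c);print(bot.read_state()['clock'])
P=cloud(c);ok=c['depth']>0
for q in blobs(P,ok&(P[...,0]>380)&(P[...,0]<640)&(P[...,1]<120)&(P[...,1]>-220),(0,640,0,480),(30,42),150): print('tray',len(q),*rect(q),inv(rect(q)[0]))
for q in blobs(P,ok&(P[...,0]>380)&(P[...,0]<640)&(P[...,1]<150),(0,640,0,480),(48,59),1000): print('deck',len(q),*rect(q))
E
```

```text
False [ 481.36105088 -239.09177279   26.57418131]
False [   8.  -224.9]
True [   7.8 -199. ] [-2.16193077 -6.43812706  3.49477554] 6.5917
[-2.47473345 -4.15943435  2.9344278 ]
8.45
tray 2069 [509.8 -99.9] [110.1 170.4] 79.2 [  10.2 -133. ]
deck 10060 [510.1 -42.3] [ 48.  140.1] 79.1
```

View pics/push.png

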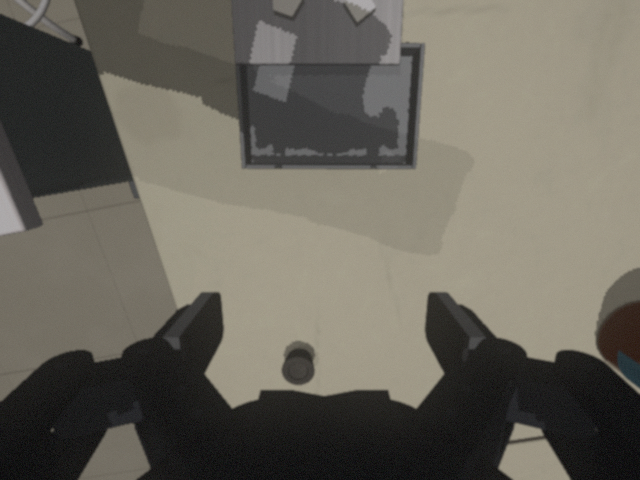

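The tray is home: y −133.0, square, and 10 mm off centre. In the picture it sits under the lip at u 240–420, v 45–168. Next is the scraper.

Run:
```python
from m import *
y=np.radians(88.3)
bot.move_gripper(52)
bot.move_to([452.5,351.9,140.],Q(y))
print(bot.servo_line([452.5,351.9,57.],speed=100,until_force=12),bot.read_state()['ee_pos'])
f0=bot.read_state()['ft_force']
bot.move_gripper(0,60); s=bot.read_state();print('w',s['grip_width'],s['ft_force']-f0,s['ee_pos'])
bot.servo_line([452.5,351.9,175.],speed=100); bot.dwell(.2);s=bot.read_state();print('w',s['grip_width'],s['ft_force']-f0,s['clock'])
bot.move_to(pl(0,83,175),Q(YAW+np.pi/2)); print(bot.read_state()['clock'])
c=cam('scene');cv2.imwrite('pics/held.png',cv2.resize(c['image'][150:350,180:460],(800,571)))
c=cam('wrist');cv2.imwrite('pics/heldw.png',c['image'])
```

```text
False [452.79393022 352.10467425  57.63097873]
w 21.537183662270657 [-1.61780686 -0.56473005  5.88924516] [452.74677351 352.03413199  57.60829119]
w 21.388180222905746 [ 0.34262069  0.0229884  -2.73735307] 13.8
14.7917
```

View pics/held.png

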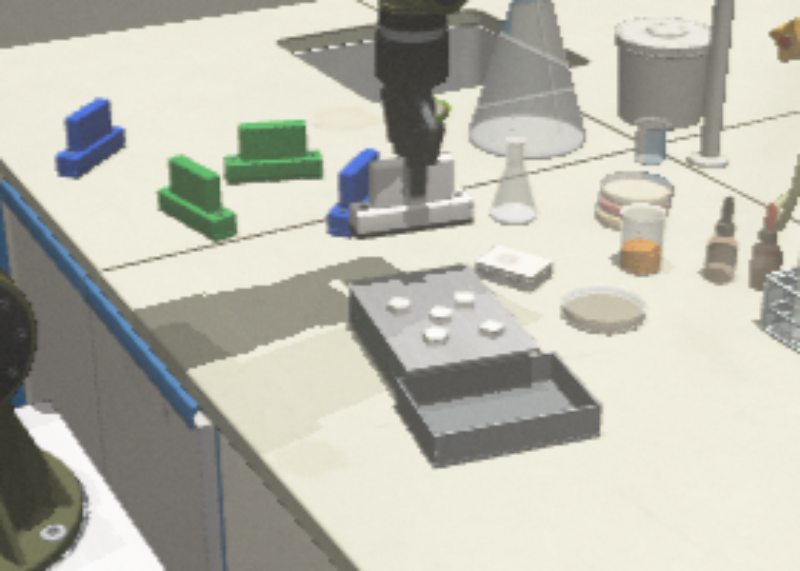

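The scraper is held level, its weight reads 2.7 N, and all five chips are on the deck. Now the sweep.

Run:
```python
from m import *
bot.servo_line(pl(0,77,122),speed=120)
h=bot.servo_line(pl(0,77,109),speed=20,until_force=6);z=bot.read_state()['ee_pos'][2];print(h,z,bot.read_state()['ft_force'])
z+=1.0
bot.servo_line(pl(0,77,z),speed=30)
h=bot.servo_line(pl(0,-70,z),speed=60,until_force=25);print(h,inv(bot.read_state()['ee_pos']),bot.read_state()['ee_pos'],bot.read_state()['ft_force'])
h=bot.servo_line(pl(0,-98,z),speed=40,until_force=25);s=bot.read_state();print(h,inv(s['ee_pos']),s['ft_force'])
bot.dwell(.3)
c=cam('scene');cv2.imwrite('pics/swept.png',cv2.resize(c['image'][200:350,270:430],(640,600)));print(bot.read_state()['clock'])
```

```text
True 113.52955347226066 [-2.14487235 -1.27801561  4.63254707]
False [ -0.  -69.9] [511.60069648 -35.95094311 114.50714723] [ 0.00993927 -0.81100983 -0.48673038]
False [ -0.  -97.9] [-0.02723757  0.55330833 -2.55648575]
20.0167
```

View pics/swept.png

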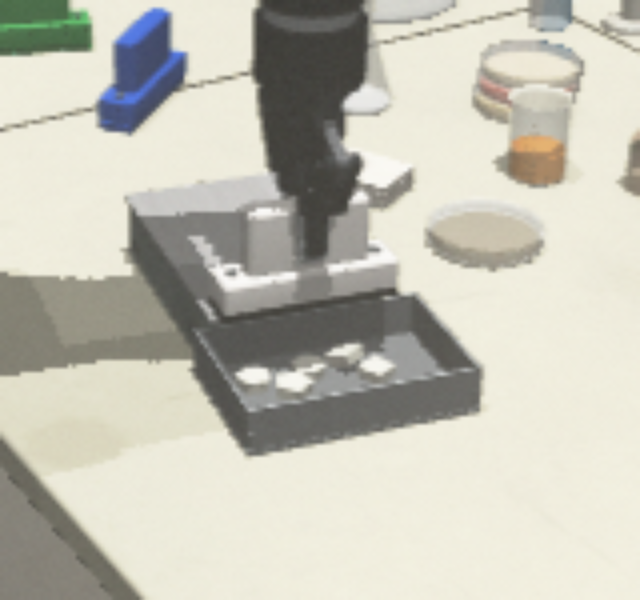

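All five chips are in the tray, around (255–385, 350–385). I'll put the scraper back where it stood, then check.

Run:
```python
from m import *
y=np.radians(88.3)
bot.servo_line(pl(0,-90,190),speed=120)
bot.move_to([452.5,351.9,150.],Q(y))
bot.servo_line([452.5,351.9,64.],speed=100)
h=bot.servo_line([452.5,351.9,53.],speed=20,until_force=4);print(h,bot.read_state()['ee_pos'])
bot.move_gripper(52); bot.dwell(.2)
bot.servo_line([452.5,351.9,180.],speed=150)
bot.move_to([420.,340.,330.],Q(np.pi/2)); c=cam('wrist');P=cloud(c);ok=c['depth']>0
for nm,zs in (('body',(22,90)),('rib',(65,90))):
    for q in blobs(P,ok,(305,365,160,290),zs): print(nm,len(q),*rect(q),np.median(q[:,2]).round(1), np.ptp(q[:,2]) if nm=='rib' else '')
bot.move_to([490.,-140.,350.],Q(YAW)); bot.dwell(.3);c=cam('wrist');P=cloud(c);ok=c['depth']>0
cv2.imwrite('pics/end.png',c['image']);print(bot.read_state()['clock'])
near=ok&(P[...,0]>380)&(P[...,0]<640)&(P[...,1]<150)&(P[...,1]>-220)
for q in blobs(P,near,(0,640,0,480),(30,42),150): print('tray',len(q),*rect(q),inv(rect(q)[0]))
for q in blobs(P,near,(0,640,0,480),(7.5,26),40): print('in tray',len(q),inv(q.mean(0)),np.percentile(q[:,2],98).round(1))
for q in blobs(P,near,(0,640,0,480),(61,90),20): print('on deck',len(q),inv(q.mean(0)))
```

```text
True [452.65772134 352.20538903  57.45858683]
body 2738 [452.4 352.2] [ 36.  129.5] 88.4 74.2 
rib 1433 [452.3 352.2] [22.  89.8] 88.4 78.0 15.39380551589312
28.15
tray 1180 [ 509.6 -100.5] [109.2 170.5] 79.4 [  10.1 -133.7]
in tray 657 [  25.7 -155.5] 25.8
in tray 240 [ -42.3 -113. ] 15.3
in tray 511 [ -10.7 -120.7] 15.3
in tray 240 [  26.7 -109.7] 21.9
in tray 213 [  43.1 -128.9] 15.2
```

View pics/end.png

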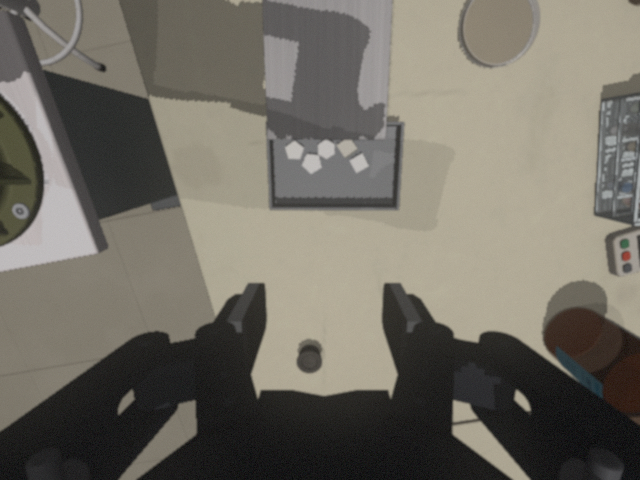

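Five chips in the tray at (293–360, 140–165), the deck is empty, and the tray is home.

```bash
python3 -c "
from rig import bot
print(bot.finish_job())"
```

```text
the job is handed in; nothing more can be done
None
```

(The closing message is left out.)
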